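# Roll the round bar to the centre pointers

### The job

Set the round metal bar up for checking: with the fingertips on its top, roll it along the rubber-topped board until the centres of its two ends are in line with the two brass pointers, then leave it lying there at rest, square between them. Only push it from the top, so that it really rolls: do not pinch it, lift it, push it from low down at its side or drag it without turning, and leave the bolt and the nut on the board, and the spool beside it, where they stand.

Things in the scene. Friction and masses are not known exactly. Their poses are not given: they have to be found in the camera images.
- bar: Round metal bar, 50 mm diameter, 110 mm long, about 0.55 kg, lying on the board. Origin at its middle on its axis (world z 0.041 m; its top is at 0.066 m). x is the bar's axis, across the board; y and z turn as it rolls, z is up at the start. Dark centre marks on the ends, a dark ring 11 mm from each end, a scribed line on top at the start.
- pointers: Two small fixed stands on the board, 166 mm apart by the long edges: steel posts (8 mm thick, top at world z 0.058 m), each with a brass pointer. The pointers face each other along this body's x, 25 mm above its origin (height of the bar's axis); tips 65 mm either side of the middle. Origin midway between them on the rubber (world z 0.016 m), y along the board. May be on either side of the bar.
- board: Fixed wooden board topped with a dark rubber sheet, 190 mm (x) by 360 mm (y), 16 mm thick, flat, no rims. Origin at the centre of its underside on the bench (z = 0). The bar rolls along its y without slipping. The rubber brakes a rolling bar at about 0.5 m/s2 (about 10 mm of coasting from 0.1 m/s), and a bar at rest stays put. A finger on its top that does not slip moves twice as far.
- hex_bolt: Bystander: steel hex bolt, 22 mm wide, 52 mm tall, standing on its head near one end of the board. Origin at the centre of its underside.
- big_nut: Bystander: rusty hex nut, 36 mm wide, 16 mm high, lying near the other end of the board. Origin at the centre of its underside.
- spool: Bystander: turned rusty steel spacer, 34 mm in diameter, 54 mm tall, standing on the bench beside the board. Origin at the centre of its underside.

How it is judged:
By the outcome, as a careful person would: the job done as asked, in the order asked, and still so for the second after the job is handed in, with the robot touching nothing.
It also fails if it takes over 64 s, if anything falls off the work surface, if the arm or the gripper's body presses on something with over 40 N, if the wrist force passes 120 N, or if a joint passes its speed limit or range.

### The arm

A 7-joint arm with a two-finger parallel gripper is mounted at the origin on a cart in front of the work surface, level with it; the furniture and walls round the work are solid. World frame = base frame: x ahead of the robot, y to its left, z up, the work surface at z = 0. Lengths are in m, angles in degrees, forces in N, time in s.
With the tool pointing down it reaches from about 0.425 to 0.875 m from the base axis. Payload 4.7 kg.
Tool frame: the origin (TCP) lies between the finger pads, 19 mm behind the fingertips; this is the grasp point; z points along the fingers, y is the line along which they close (so a half turn about z gives the same grasp; the last joint's range is limited). The gripper opens to 87 mm and grips with 3 to 60 N. Pads are 19 mm wide; open, the fingers measure 117 mm over their backs; the gripper's body (75 mm by 190 mm) begins 51 mm behind the grasp point.
Start: joints at [-71.786, 18.392, -4.016, 83.108, 1.295, 78.541, -3.26], TCP at [0.194, 0.62, 0.241] pointing down, gripper open.
Joint ranges: [-163.93, 163.93], [-17.29, 119.83], [-79.2, 71.16], [3.27, 140.29], [-89.18, 269.18], [5.43, 117.66], [-154.24, 154.24]. Speed limits (degrees/s): [147.25, 147.25, 180, 180, 180, 180, 180].

### API

Orientations are given as [roll, pitch, yaw] about the fixed x, y, z axes, in that order (R = Rz(yaw) Ry(pitch) Rx(roll)).
In Python, from cell import env gives the robot as it stands.
- The arm moves only by the tool servo_tool, never from a script. Its argument "plan" is a list of rows, each an object with "xyz": the shift along the tool's x, y, z in cm, a list of three; "twist": the turn, a rotation vector about the tool's x, y, z in degrees, a list of three; "jaw": the closure, from 0 (fully open) to 1 (shut). In form: [{"xyz": [x, y, z], "twist": [wx, wy, wz], "jaw": jaw}, ...]. A call has 1 to 10 rows; each row is the pose to reach, as a shift and turn from the pose commanded when the call began, along the tool's axes at that moment; what a row does not reach only later rows make up. A row lasts 1/12 s, in which the tool goes at most 41.7 mm and 7.16 degrees, less where a joint would pass 70% of its speed; a pose out of reach is approached as far as the arm can. A call with a gripper value outside its range is refused whole. The fingers move at their own pace and stop on an object; "newtons" is the grip in N (left out, the last holds). Time passes only in rows, so rows that repeat a pose let the fingers close. It gives the time, the measured TCP pose, the force, the opening and the grip force at its end, in the units of the state.
- env.get_obs(): the state, without advancing time (a new reading comes with each control period).
- env.read_camera(name): name is "scene" or "side" or "wrist"; returns a dict with "img" (420x560x3 uint8, red, green, blue), "camera_matrix" (3x3 intrinsics, pixels), "k1" (the pictures are not rectified: a ray, as slopes to the right and down, at radius r is drawn at 1 + k1 r^2 times it, then the intrinsics apply), "R" (3x3) and "t" (3): a world point X has camera coordinates R X + t. Camera axes: x right, y down, z forward; pixel columns grow to the right and rows downward; lengths in m; the calibration is good to about 2 mm. A picture is of the moment at which its call begins. There is no depth.
- env.sign_off(): hands the job in; it is judged then, once.
The state is a dict: "time_s": time; "qpos": joint angles; "joint_velocities": joint speeds; "effort": joint torques, N m; "tool_pos": TCP position; "tool_rot": TCP orientation; "force": force on the tool from outside, world axes, zero at the start; "wrist_torque": the same for the moment, N m; "grip_width": finger opening in m; "grasp_force": force on a finger pad.
Only numpy, scipy, OpenCV 4.12 (cv2) and the standard library are available. Lean on these libraries where they do the work, as an engineer would, in place of code of your own. Each camera call takes 0.05 s, during which the arm holds its last target. There are 200 camera calls.

## Working session

There is one attempt and no reset: what is moved stays moved. The work goes in short steps, Python scripts to look and compute and a tool call to move; the robot and the scene stay as the last step left them, time stands still between calls to the robot, and variables do not carry over. Pictures are saved under pics/ and viewed, at most 10 in all, crops included, and the job is handed in when it is done.

Besides the shell and the picture viewer there is one more tool, called by a JSON object that holds its "api" and its "payload". servo_tool: Moves the arm, as the interface text tells. Its arguments: {"type":"object","properties":{"plan":{"type":"array","items":{"type":"object","properties":{"xyz":{"type":"array","items":{"type":"number"}},"twist":{"type":"array","items":{"type":"number"}},"jaw":{"type":"number"}}}},"newtons":{"type":"number"}},"required":["plan"]}

```bash
mkdir -p pics; python3 - <<'E'
from cell import env
import cv2
for n in("scene","side"):
    c=env.read_camera(n); cv2.imwrite(f"pics/{n}0.png",c["img"][:,:,::-1]); print(n,c["camera_matrix"].tolist(),c["k1"],c["R"].round(4).tolist(),c["t"])
print(env.get_obs())
E
```

```text
scene [[444.86266449779197, 0.0, 279.8169922830935], [0.0, 444.86266449779197, 208.56712801343338], [0.0, 0.0, 1.0]] 0.02632016765681235 [[-0.8111, -0.5848, 0.0105], [-0.4272, 0.5802, -0.6935], [0.3994, -0.567, -0.7204]] [0.39655096 0.36484072 0.63334979]
side [[474.27894133306313, 0.0, 278.72743366205356], [0.0, 474.27894133306313, 207.11344073208411], [0.0, 0.0, 1.0]] -0.0751521045744488 [[-0.8682, -0.4963, 0.0055], [-0.2967, 0.5101, -0.8074], [0.3979, -0.7025, -0.59]] [0.44558738 0.2928201  0.67906533]
{'time_s': 0.1, 'qpos': array([-71.78367234,  18.43478978,  -4.01648674,  83.16609985,
         1.29386858,  78.54108857,  -3.2589319 ]), 'joint_velocities': array([ 0.03154182, -0.03725277,  0.03647263, -0.22577308, -0.00698616,
       -0.04728462,  0.08214821]), 'effort': array([-2.51160330e-06, -4.92571807e+01, -4.05522231e-01, -3.13398600e+01,
       -6.40432583e-02,  3.95042938e-02,  8.61515309e-05]), 'tool_pos': array([0.19436208, 0.619788  , 0.24028712]), 'tool_rot': array([-1.79903192e+02,  3.96960647e-03,  1.62594979e+02]), 'force': array([0.50955332, 0.70243262, 0.3061843 ]), 'wrist_torque': array([ 0.03583198, -0.00981032, -0.02930023]), 'grasp_force': 0.0, 'grip_width': 0.08699041586163232}
```

View pics/scene0.png

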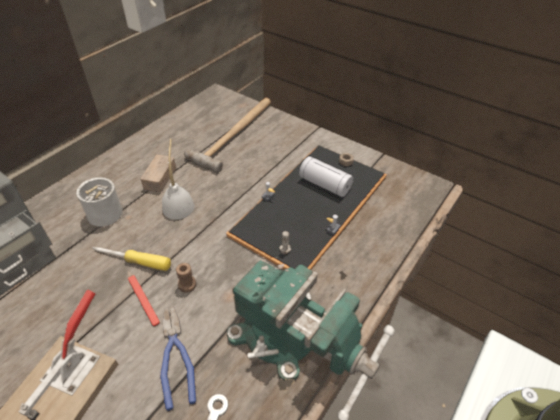

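View pics/side0.png

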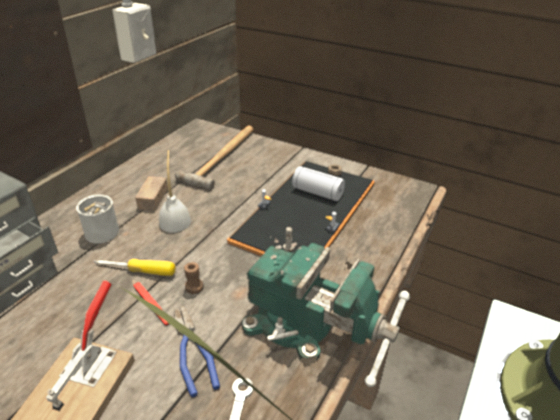

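The scene picture shows the bar at about (326,177), the pointers at (268,191) and (334,222), the bolt at (285,243), the nut at (347,158) and the spool at (186,277). The side view agrees. A vise stands next to the board's near end. Next I'll segment these and cast rays.

```bash
cat > h.py <<'E'
from cell import env
import cv2, numpy as np
def ray(c,px):
    K=c["camera_matrix"]; d=np.array([c["k1"],0,0,0,0.])[:5]
    n=cv2.undistortPoints(np.array(px,float).reshape(-1,1,2),K,d).reshape(-1,2)
    D=np.c_[n,np.ones(len(n))]@c["R"]; return -c["R"].T@c["t"],D
def plane(c,px,z):
    o,D=ray(c,px); return o+D*((z-o[2])/D[:,2])[:,None]
def proj(c,X):
    return cv2.projectPoints(np.array(X,float).reshape(-1,1,3),cv2.Rodrigues(c["R"])[0],c["t"],c["camera_matrix"],np.array([c["k1"],0,0,0,0.]))[0].reshape(-1,2)
E
python3 - <<'E'
from h import *
np.set_printoptions(precision=3,suppress=True)
S=env.read_camera("scene")
print("cam",ray(S,[[0,0]])[0])
print("board corners",plane(S,[[322,147],[385,180],[230,233]],.016))
print("bar",plane(S,[[326,177]],.05)," pointers",plane(S,[[270,189],[333,221]],.041))
print("bolt top",plane(S,[[286,235]],.068),"nut",plane(S,[[347,158]],.032),"vise",plane(S,[[262,268],[298,270],[345,300]],.12),"spool",plane(S,[[186,288]],0))
print("base,tcp px",proj(S,[[0,0,0],[.194,.62,.24]]))
W=env.read_camera("wrist"); print("wrist cam",ray(W,[[0,0]])[0])
big=[cv2.resize(S["img"][135:280,215:400],None,fx=4,fy=4,interpolation=cv2.INTER_CUBIC)]
cv2.imwrite("pics/c1.png",big[0][:,:,::-1]); cv2.imwrite("pics/w1.png",W["img"][:,:,::-1])
E
```

```text
cam [0.225 0.379 0.705]
board corners [[ 0.646 -0.397  0.016]
 [ 0.465 -0.38   0.016]
 [ 0.648 -0.047  0.016]]
bar [[ 0.562 -0.275  0.05 ]]  pointers [[ 0.644 -0.178  0.041]
 [ 0.486 -0.179  0.041]]
bolt top [[ 0.528 -0.073  0.068]] nut [[ 0.567 -0.379  0.032]] vise [[0.494 0.044 0.12 ]
 [0.445 0.013 0.12 ]
 [0.356 0.017 0.12 ]] spool [[0.636 0.096 0.   ]]
base,tcp px [[ 563.66   469.712]
 [ -61.09  1549.187]]
wrist cam [0.125 0.641 0.385]
```

View pics/w1.png

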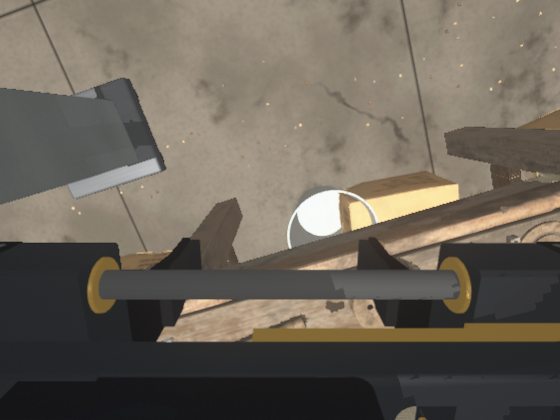

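View pics/c1.png

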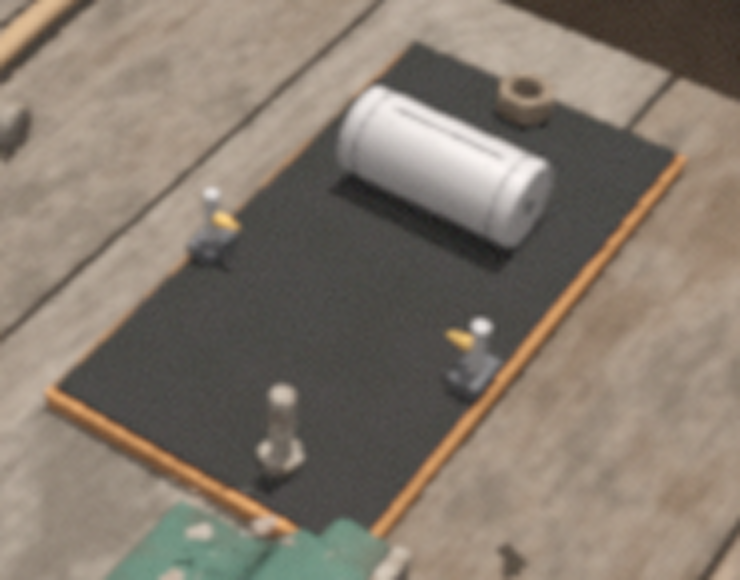

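The crop shows the pointer tips at crop (240,227) and (447,335). The bar lies between the pointers and the nut, about 95 mm from the pointer line, so it has to roll toward +y. The wrist view shows only the bench edge. I'll move in with the fingers spread along the bar (yaw 90).

{"api": "servo_tool", "payload": {"plan": [{"xyz": [-37, -16.6, -4], "twist": [0, 0, 36], "jaw": 0.4}, {"xyz": [-37, -16.6, -4], "twist": [0, 0, 36], "jaw": 0.4}, {"xyz": [-37, -16.6, -4], "twist": [0, 0, 36], "jaw": 0.4}, {"xyz": [-37, -16.6, -4], "twist": [0, 0, 36], "jaw": 0.4}, {"xyz": [-37, -16.6, -4], "twist": [0, 0, 36], "jaw": 0.4}, {"xyz": [-37, -16.6, -4], "twist": [0, 0, 36], "jaw": 0.4}, {"xyz": [-37, -16.6, -4], "twist": [0, 0, 36], "jaw": 0.4}, {"xyz": [-37, -16.6, -4], "twist": [0, 0, 36], "jaw": 0.4}, {"xyz": [-37, -16.6, -4], "twist": [0, 0, 36], "jaw": 0.4}, {"xyz": [-37, -16.6, -4], "twist": [0, 0, 36], "jaw": 0.4}]}}

```text
time_s: 1.03
tool_pos: [0.5005, 0.3477, 0.2817]
tool_rot: [180.0, 0.1, 126.4]
force: [-0.1, -0.4, 0.6]
grip_width: 0.0524
grasp_force: 0.0
```

{"api": "servo_tool", "payload": {"plan": [{"xyz": [-36, -18.5, 0], "twist": [0, 0, 36.4], "jaw": 0.4}, {"xyz": [-36, -18.5, 0], "twist": [0, 0, 36.4], "jaw": 0.4}, {"xyz": [-36, -18.5, 0], "twist": [0, 0, 36.4], "jaw": 0.4}, {"xyz": [-36, -18.5, 0], "twist": [0, 0, 36.4], "jaw": 0.4}, {"xyz": [-36, -18.5, 0], "twist": [0, 0, 36.4], "jaw": 0.4}, {"xyz": [-36, -18.5, 0], "twist": [0, 0, 36.4], "jaw": 0.4}, {"xyz": [-36, -18.5, 0], "twist": [0, 0, 36.4], "jaw": 0.4}, {"xyz": [-36, -18.5, 0], "twist": [0, 0, 36.4], "jaw": 0.4}, {"xyz": [-36, -18.5, 0], "twist": [0, 0, 36.4], "jaw": 0.4}, {"xyz": [-36, -18.5, 0], "twist": [0, 0, 36.4], "jaw": 0.4}]}}

```text
time_s: 1.87
tool_pos: [0.5637, -0.0529, 0.2816]
tool_rot: [180.0, 0.1, 90.0]
force: [0.8, -0.7, -0.6]
grip_width: 0.0519
grasp_force: 0.0
```

{"api": "servo_tool", "payload": {"plan": [{"xyz": [-22, 0, 0], "twist": [0, 0, 0], "jaw": 0.4}, {"xyz": [-22, 0, 0], "twist": [0, 0, 0], "jaw": 0.4}, {"xyz": [-22, 0, 0], "twist": [0, 0, 0], "jaw": 0.4}, {"xyz": [-22, 0, 0], "twist": [0, 0, 0], "jaw": 0.4}, {"xyz": [-22, 0, 0], "twist": [0, 0, 0], "jaw": 0.4}, {"xyz": [-22, 0, 0], "twist": [0, 0, 0], "jaw": 0.4}, {"xyz": [-22, 0, 0], "twist": [0, 0, 0], "jaw": 0.4}]}}

```text
time_s: 2.45
tool_pos: [0.5626, -0.2739, 0.281]
tool_rot: [-179.9, 0.2, 89.7]
force: [0.0, 0.1, 0.3]
grip_width: 0.0518
grasp_force: 0.0
```

```bash
python3 - <<'E'
from h import *
np.set_printoptions(precision=4,suppress=True)
W=env.read_camera("wrist"); print("wrist cam",ray(W,[[0,0]])[0],W["R"],env.get_obs()["tool_pos"])
cv2.imwrite("pics/w2.png",W["img"][:,:,::-1])
E
```

```text
wrist cam [ 0.5631 -0.2015  0.4253] [[ 1.     -0.0058 -0.    ]
 [-0.0056 -0.9635  0.2675]
 [-0.0016 -0.2675 -0.9636]] [ 0.5637 -0.2704  0.2809]
```

View pics/w2.png

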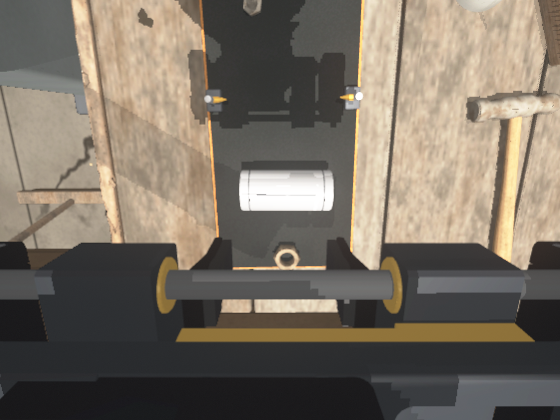

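The wrist view shows everything: the bar at x 240–332, y 170–211, pointer tips at about (228,100) and (340,97), and the nut at (287,257). I'll measure from it.

```bash
cat >> h.py <<'E'
def pointers(c,box,show=True):
    x0,y0,x1,y1=box; hsv=cv2.cvtColor(c["img"],cv2.COLOR_RGB2HSV)
    m=cv2.inRange(hsv,(12,120,120),(32,255,255)); k=np.zeros_like(m); k[y0:y1,x0:x1]=m[y0:y1,x0:x1]
    n,l,st,ce=cv2.connectedComponentsWithStats(k)
    out=[]
    for i in range(1,n):
        if st[i,4]>8: out.append((st[i].tolist(),ce[i]))
    return out
def bar(c,box,thr=110):
    """axis from the two side tangents, in camera columns; ends from rows. Needs bar about along image x"""
    x0,y0,x1,y1=box; g=cv2.cvtColor(c["img"],cv2.COLOR_RGB2GRAY); k=np.zeros_like(g)
    hsv=cv2.cvtColor(c["img"],cv2.COLOR_RGB2HSV)
    k[y0:y1,x0:x1]=((g>thr)&(hsv[:,:,1]<50))[y0:y1,x0:x1]*255
    n,l,st,_=cv2.connectedComponentsWithStats(cv2.morphologyEx(k,cv2.MORPH_CLOSE,np.ones((7,7))))
    i=1+np.argmax(st[1:,4]); s=st[i]
    res=[]
    for u in np.linspace(s[0]+8,s[0]+s[2]-9,9).astype(int):
        v=np.where(l[:,u]==i)[0]
        o,D=ray(c,[[u,v.min()-.5],[u,v.max()+.5]])
        a=np.arctan2(D[:,1],-D[:,2]); m=a.mean(); h=abs(a[0]-a[1])/2
        y=o[1]+np.tan(m)*(o[2]-.041); x=o[0]+D[:,0].mean()/-D[:,2].mean()*(o[2]-.041)
        r=np.hypot(y-o[1],o[2]-.041)*np.sin(h); res.append((x,y,r))
    res=np.array(res); p=np.polyfit(res[:,0],res[:,1],1)
    vm=s[1]+s[3]/2
    e=plane(c,[[s[0]-.5,vm],[s[0]+s[2]-.5,vm]],.05)  # widest near-top outline
    return s.tolist(),p,res,e
E
python3 - <<'E'
from h import *
np.set_printoptions(precision=4,suppress=True)
W=env.read_camera("wrist")
for st,ce in pointers(W,(200,80,360,120)):
    tip=[st[0]+st[2]-.5 if ce[0]<285 else st[0]-.5, st[1]+st[3]/2-.5]; print(st,ce,plane(W,[ce,tip],.041))
s,p,res,e=bar(W,(225,150,345,230)); print(s,"slope deg",np.degrees(np.arctan(p[0])),"y mid",np.polyval(p,e[:,0].mean()),res,e)
E
```

```text
[205, 80, 3, 13, 29] [205.7241  86.2759] [[ 0.4807 -0.1611  0.041 ]
 [ 0.4828 -0.1608  0.041 ]]
[357, 80, 3, 11, 17] [357.4118  84.2353] [[ 0.6534 -0.1593  0.041 ]
 [ 0.6525 -0.1601  0.041 ]]
[339, 98, 14, 7, 54] [345.7593 100.6852] [[ 0.6411 -0.177   0.041 ]
 [ 0.6328 -0.1774  0.041 ]]
[213, 100, 13, 6, 59] [217.9661 102.6271] [[ 0.4937 -0.1789  0.041 ]
 [ 0.5024 -0.1788  0.041 ]]
[355, 113, 3, 7, 13] [355.6923 115.7692] [[ 0.6536 -0.1938  0.041 ]
 [ 0.6522 -0.194   0.041 ]]
[207, 116, 3, 4, 12] [208.  117.5] [[ 0.4812 -0.1954  0.041 ]
 [ 0.483  -0.1954  0.041 ]]
[238, 173, 95, 42, 3797] slope deg -0.6062513103408033 y mid -0.28634032725822206 [[ 0.523  -0.2859  0.0254]
 [ 0.5341 -0.2859  0.0254]
 [ 0.5466 -0.2859  0.0254]
 [ 0.559  -0.286   0.0254]
 [ 0.5715 -0.2866  0.0248]
 [ 0.5827 -0.2866  0.0248]
 [ 0.5951 -0.2867  0.0248]
 [ 0.6075 -0.2867  0.0248]
 [ 0.62   -0.2867  0.0248]] [[ 0.5136 -0.285   0.05  ]
 [ 0.629  -0.2852  0.05  ]]
```

Checks: the tips are 130 mm apart, the bar radius comes out at 25 mm, the pointer line is at y≈-0.178 (slope 0.6°) and the bar axis is at y≈-0.286. The bar needs about 108 mm of rolling, so I'll use strokes of about 14 mm of bar travel. I'm going down just behind the top now.

{"api": "servo_tool", "payload": {"plan": [{"xyz": [-2.3, 0.7, 4], "twist": [0, 0, 0], "jaw": 0.4}, {"xyz": [-2.3, 0.7, 8], "twist": [0, 0, 0], "jaw": 0.4}, {"xyz": [-2.3, 0.7, 12], "twist": [0, 0, 0], "jaw": 0.4}, {"xyz": [-2.3, 0.7, 15], "twist": [0, 0, 0], "jaw": 0.4}, {"xyz": [-2.3, 0.7, 17.5], "twist": [0, 0, 0], "jaw": 0.4}, {"xyz": [-2.3, 0.7, 18.5], "twist": [0, 0, 0], "jaw": 0.4}, {"xyz": [-2.3, 0.7, 18.8], "twist": [0, 0, 0], "jaw": 0.4}, {"xyz": [-2.3, 0.7, 18.8], "twist": [0, 0, 0], "jaw": 0.4}, {"xyz": [-2.3, 0.7, 18.8], "twist": [0, 0, 0], "jaw": 0.4}]}}

```text
time_s: 3.3
tool_pos: [0.5733, -0.2909, 0.0952]
tool_rot: [179.8, 0.0, 90.3]
force: [1.0, -0.5, -0.3]
grip_width: 0.0522
grasp_force: 0.0
```

{"api": "servo_tool", "payload": {"plan": [{"xyz": [-0.2, 0, 0.5], "twist": [0, 0, 0], "jaw": 0.4}, {"xyz": [-0.2, 0, 0.7], "twist": [0, 0, 0], "jaw": 0.4}, {"xyz": [-0.2, 0, 0.9], "twist": [0, 0, 0], "jaw": 0.4}, {"xyz": [-0.2, 0, 0.95], "twist": [0, 0, 0], "jaw": 0.4}, {"xyz": [-0.2, 0, 0.95], "twist": [0, 0, 0], "jaw": 0.4}]}}

```text
time_s: 3.72
tool_pos: [0.5722, -0.2939, 0.0851]
tool_rot: [179.9, 0.0, 90.2]
force: [-0.9, 0.1, 5.2]
grip_width: 0.0521
grasp_force: 2.2
```

Contact at TCP z 0.085 with about 5 N, as expected. First stroke: 28 mm of finger travel.

{"api": "servo_tool", "payload": {"plan": [{"xyz": [0.3, 0, 0.05], "twist": [0, 0, 0], "jaw": 0.4}, {"xyz": [0.8, 0, 0.05], "twist": [0, 0, 0], "jaw": 0.4}, {"xyz": [1.4, 0, 0.05], "twist": [0, 0, 0], "jaw": 0.4}, {"xyz": [2.0, 0, 0.05], "twist": [0, 0, 0], "jaw": 0.4}, {"xyz": [2.5, 0, 0.05], "twist": [0, 0, 0], "jaw": 0.4}, {"xyz": [2.8, 0, 0.05], "twist": [0, 0, 0], "jaw": 0.4}, {"xyz": [2.8, 0, 0.05], "twist": [0, 0, 0], "jaw": 0.4}, {"xyz": [2.8, 0, 0.05], "twist": [0, 0, 0], "jaw": 0.4}]}}

```text
time_s: 4.38
tool_pos: [0.5724, -0.2656, 0.085]
tool_rot: [179.9, 0.0, 90.2]
force: [-1.1, 1.1, 7.1]
grip_width: 0.0518
grasp_force: 3.7
```

```bash
python3 - <<'E'
from h import *
W=env.read_camera("wrist");S=env.read_camera("scene")
a=W["img"]; b=cv2.resize(S["img"][140:245,245:385],None,fx=4,fy=4,interpolation=cv2.INTER_CUBIC)
cv2.imwrite("pics/a3.png",cv2.resize(np.hstack([a,b[:420,:560]]),(800,300),interpolation=cv2.INTER_AREA)[:,:,::-1])
print(env.get_obs()["tool_pos"],env.get_obs()["force"])
E
```

```text
[ 0.57242701 -0.26579308  0.08501769] [-0.91271304  0.02631207  7.98721725]
```

View pics/a3.png

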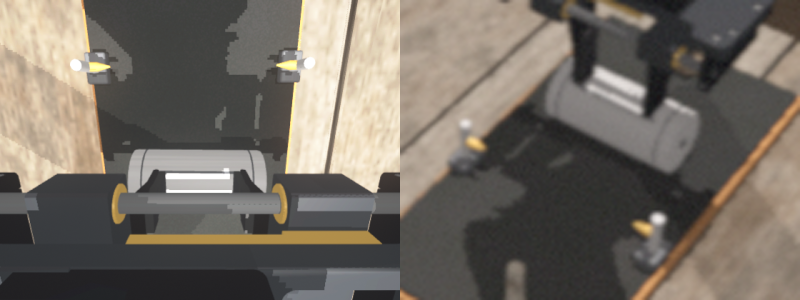

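The views show both fingertips on top of the bar, and it has rolled forward with no height change. Now repeated lift, back and roll strokes.

{"api": "servo_tool", "payload": {"plan": [{"xyz": [0, 0, -0.8], "twist": [0, 0, 0], "jaw": 0.4}, {"xyz": [-0.9, 0, -0.8], "twist": [0, 0, 0], "jaw": 0.4}, {"xyz": [-1.4, 0, -0.3], "twist": [0, 0, 0], "jaw": 0.4}, {"xyz": [-1.4, 0, 0], "twist": [0, 0, 0], "jaw": 0.4}, {"xyz": [-1.2, 0, 0], "twist": [0, 0, 0], "jaw": 0.4}, {"xyz": [-0.6, 0, 0], "twist": [0, 0, 0], "jaw": 0.4}, {"xyz": [0.1, 0, 0], "twist": [0, 0, 0], "jaw": 0.4}, {"xyz": [0.8, 0, 0], "twist": [0, 0, 0], "jaw": 0.4}, {"xyz": [1.2, 0, 0], "twist": [0, 0, 0], "jaw": 0.4}, {"xyz": [1.4, 0, 0], "twist": [0, 0, 0], "jaw": 0.4}]}}

```text
time_s: 5.32
tool_pos: [0.572, -0.2522, 0.0849]
tool_rot: [179.9, 0.1, 90.2]
force: [-2.3, 0.3, 11.4]
grip_width: 0.0521
grasp_force: 5.8
```

{"api": "servo_tool", "payload": {"plan": [{"xyz": [0, 0, -0.8], "twist": [0, 0, 0], "jaw": 0.4}, {"xyz": [-0.9, 0, -0.8], "twist": [0, 0, 0], "jaw": 0.4}, {"xyz": [-1.4, 0, -0.3], "twist": [0, 0, 0], "jaw": 0.4}, {"xyz": [-1.4, 0, 0], "twist": [0, 0, 0], "jaw": 0.4}, {"xyz": [-1.2, 0, 0], "twist": [0, 0, 0], "jaw": 0.4}, {"xyz": [-0.6, 0, 0], "twist": [0, 0, 0], "jaw": 0.4}, {"xyz": [0.1, 0, 0], "twist": [0, 0, 0], "jaw": 0.4}, {"xyz": [0.8, 0, 0], "twist": [0, 0, 0], "jaw": 0.4}, {"xyz": [1.2, 0, 0], "twist": [0, 0, 0], "jaw": 0.4}, {"xyz": [1.4, 0, 0], "twist": [0, 0, 0], "jaw": 0.4}]}}

```text
time_s: 6.15
tool_pos: [0.5718, -0.2387, 0.0849]
tool_rot: [179.9, 0.1, 90.1]
force: [-4.2, -0.3, 13.5]
grip_width: 0.0524
grasp_force: 6.9
```

{"api": "servo_tool", "payload": {"plan": [{"xyz": [0, 0, 0], "twist": [0, 0, 0], "jaw": 0.4}, {"xyz": [0, 0, -1], "twist": [0, 0, 0], "jaw": 0.4}, {"xyz": [-3, 0, -4], "twist": [0, 0, 0], "jaw": 0.4}, {"xyz": [-6, 0, -7], "twist": [0, 0, 0], "jaw": 0.4}, {"xyz": [-6, 0, -7], "twist": [0, 0, 0], "jaw": 0.4}, {"xyz": [-6, 0, -7], "twist": [0, 0, 0], "jaw": 0.4}]}}

```text
time_s: 6.65
tool_pos: [0.5714, -0.3013, 0.1549]
tool_rot: [179.9, 0.2, 89.9]
force: [-0.6, 0.9, -0.4]
grip_width: 0.0519
grasp_force: 0.0
```

```bash
python3 - <<'E'
from h import *
np.set_printoptions(precision=4,suppress=True)
W=env.read_camera("wrist");print(env.get_obs()["tool_pos"])
cv2.imwrite("pics/w4.png",W["img"][:,:,::-1])
E
```

```text
[ 0.5712 -0.2985  0.153 ]
```

View pics/w4.png

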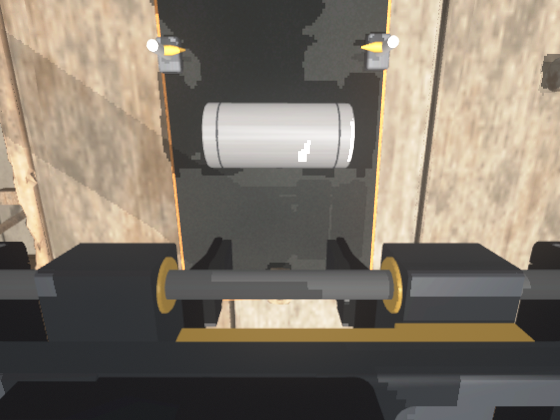

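The view shows the bar at x 203–353, y 103–167, and the pointer tips at (187,50) and (361,47). It is about two thirds of the way or less, so I'll measure again.

```bash
cat >> h.py <<'E'
def report(c,pb,bb):
    T=[]
    for st,ce in pointers(c,pb):
        if st[2]<8: continue
        left=ce[0]<(pb[0]+pb[2])/2
        tip=[st[0]+st[2]-.5 if left else st[0]-.5, st[1]+st[3]/2-.5]; T.append(plane(c,[tip],.041)[0]); print("ptr",st,T[-1])
    T=np.array(sorted(T,key=lambda t:t[0])); d=T[1]-T[0]; m=T.mean(0)
    s,p,res,e=bar(c,bb); xm=e[:,0].mean(); ym=np.polyval(p,xm)
    print("bar px",s,"r",res[:,2].mean(),"len@.05",e[1,0]-e[0,0],"mid",xm,ym)
    print("ptr sep %.4f mid %.4f %.4f slope %.2f | bar slope %.2f | bar-ptr dx %.4f dy %.4f"%(d[0],m[0],m[1],np.degrees(np.arctan2(d[1],d[0])),np.degrees(np.arctan(p[0])),xm-m[0],ym-m[1]-(xm-m[0])*d[1]/d[0]))
E
python3 - <<'E'
from h import *
np.set_printoptions(precision=4,suppress=True)
W=env.read_camera("wrist");print(env.get_obs()["tool_pos"])
report(W,(160,35,392,65),(190,90,367,180))
E
```

```text
[ 0.5712 -0.2967  0.1519]
ptr [362, 46, 22, 11, 89] [ 0.6326 -0.1771  0.041 ]
ptr [165, 49, 21, 10, 71] [ 0.5022 -0.1788  0.041 ]
bar px [202, 107, 154, 66, 9839] r 0.02519332811459405 len@.05 0.11794653691794321 mid 0.5711372190349506 -0.24170422731206112
ptr sep 0.1304 mid 0.5674 -0.1780 slope 0.75 | bar slope -0.33 | bar-ptr dx 0.0037 dy -0.0638
```

The bar has moved 44.6 mm and has 63.8 mm left. Next, four more strokes with slightly less press.

{"api": "servo_tool", "payload": {"plan": [{"xyz": [3, 0, 3.5], "twist": [0, 0, 0], "jaw": 0.4}, {"xyz": [5, 0, 5.9], "twist": [0, 0, 0], "jaw": 0.4}, {"xyz": [5, 0, 6.6], "twist": [0, 0, 0], "jaw": 0.4}, {"xyz": [5, 0, 6.9], "twist": [0, 0, 0], "jaw": 0.4}, {"xyz": [5.2, 0, 6.9], "twist": [0, 0, 0], "jaw": 0.4}, {"xyz": [5.8, 0, 6.9], "twist": [0, 0, 0], "jaw": 0.4}, {"xyz": [6.5, 0, 6.9], "twist": [0, 0, 0], "jaw": 0.4}, {"xyz": [7.2, 0, 6.9], "twist": [0, 0, 0], "jaw": 0.4}, {"xyz": [7.6, 0, 6.9], "twist": [0, 0, 0], "jaw": 0.4}, {"xyz": [7.8, 0, 6.9], "twist": [0, 0, 0], "jaw": 0.4}]}}

```text
time_s: 7.58
tool_pos: [0.5705, -0.2171, 0.0842]
tool_rot: [-179.8, -0.1, 90.3]
force: [-4.4, 1.1, 10.6]
grip_width: 0.0519
grasp_force: 5.4
```

{"api": "servo_tool", "payload": {"plan": [{"xyz": [0, 0, -0.8], "twist": [0, 0, 0], "jaw": 0.4}, {"xyz": [-0.9, 0, -0.8], "twist": [0, 0, 0], "jaw": 0.4}, {"xyz": [-1.4, 0, -0.3], "twist": [0, 0, 0], "jaw": 0.4}, {"xyz": [-1.4, 0, 0], "twist": [0, 0, 0], "jaw": 0.4}, {"xyz": [-1.2, 0, 0], "twist": [0, 0, 0], "jaw": 0.4}, {"xyz": [-0.6, 0, 0], "twist": [0, 0, 0], "jaw": 0.4}, {"xyz": [0.1, 0, 0], "twist": [0, 0, 0], "jaw": 0.4}, {"xyz": [0.8, 0, 0], "twist": [0, 0, 0], "jaw": 0.4}, {"xyz": [1.2, 0, 0], "twist": [0, 0, 0], "jaw": 0.4}, {"xyz": [1.4, 0, 0], "twist": [0, 0, 0], "jaw": 0.4}]}}

```text
time_s: 8.42
tool_pos: [0.5716, -0.2056, 0.0849]
tool_rot: [180.0, 0.0, 90.2]
force: [-1.9, -0.2, 9.0]
grip_width: 0.0519
grasp_force: 4.5
```

{"api": "servo_tool", "payload": {"plan": [{"xyz": [0, 0, -0.8], "twist": [0, 0, 0], "jaw": 0.4}, {"xyz": [-0.9, 0, -0.8], "twist": [0, 0, 0], "jaw": 0.4}, {"xyz": [-1.4, 0, -0.3], "twist": [0, 0, 0], "jaw": 0.4}, {"xyz": [-1.4, 0, 0], "twist": [0, 0, 0], "jaw": 0.4}, {"xyz": [-1.2, 0, 0], "twist": [0, 0, 0], "jaw": 0.4}, {"xyz": [-0.6, 0, 0], "twist": [0, 0, 0], "jaw": 0.4}, {"xyz": [0.1, 0, 0], "twist": [0, 0, 0], "jaw": 0.4}, {"xyz": [0.8, 0, 0], "twist": [0, 0, 0], "jaw": 0.4}, {"xyz": [1.2, 0, 0], "twist": [0, 0, 0], "jaw": 0.4}, {"xyz": [1.4, 0, 0], "twist": [0, 0, 0], "jaw": 0.4}]}}

```text
time_s: 9.25
tool_pos: [0.5713, -0.192, 0.085]
tool_rot: [-180.0, 0.0, 90.1]
force: [-2.3, -1.0, 10.0]
grip_width: 0.0519
grasp_force: 4.8
```

{"api": "servo_tool", "payload": {"plan": [{"xyz": [0, 0, 0], "twist": [0, 0, 0], "jaw": 0.4}, {"xyz": [0, 0, -1], "twist": [0, 0, 0], "jaw": 0.4}, {"xyz": [-3, 0, -4], "twist": [0, 0, 0], "jaw": 0.4}, {"xyz": [-6, 0, -7], "twist": [0, 0, 0], "jaw": 0.4}, {"xyz": [-6, 0, -7], "twist": [0, 0, 0], "jaw": 0.4}, {"xyz": [-6, 0, -7], "twist": [0, 0, 0], "jaw": 0.4}, {"xyz": [-6, 0, -7], "twist": [0, 0, 0], "jaw": 0.4}, {"xyz": [-6, 0, -7], "twist": [0, 0, 0], "jaw": 0.4}]}}

```text
time_s: 9.92
tool_pos: [0.5711, -0.2496, 0.1526]
tool_rot: [-179.9, -0.1, 90.3]
force: [0.2, -0.1, -0.1]
grip_width: 0.0521
grasp_force: 0.0
```

```bash
python3 - <<'E'
from h import *
np.set_printoptions(precision=4,suppress=True)
W=env.read_camera("wrist");print(env.get_obs()["tool_pos"])
cv2.imwrite("pics/w5.png",W["img"][:,:,::-1])
E
```

```text
[ 0.5712 -0.2494  0.1525]
```

View pics/w5.png

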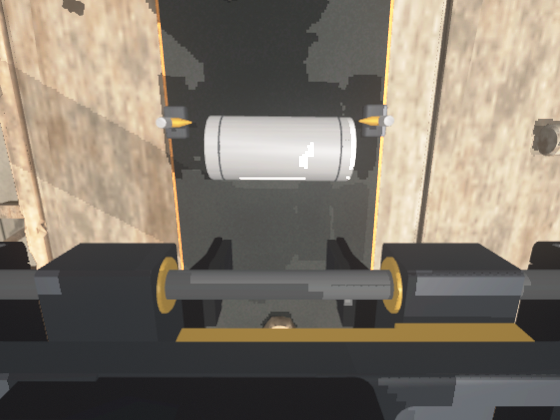

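The bar is at x 205–355, y 115–181, now nearly between the pointers (tips at (193,123) and (358,121)). Measuring:

```bash
python3 - <<'E'
from h import *
np.set_printoptions(precision=4,suppress=True)
W=env.read_camera("wrist");print(env.get_obs()["tool_pos"])
for thr in (110,90): report(W,(160,110,392,135),(199,95,357,200))
print(bar(W,(199,95,357,200))[2])
E
```

```text
[ 0.5713 -0.2494  0.1527]
ptr [359, 117, 20, 9, 129] [ 0.6329 -0.1776  0.041 ]
ptr [172, 118, 20, 10, 139] [ 0.5025 -0.1793  0.041 ]
bar px [204, 116, 153, 66, 9688] r 0.025307529541819012 len@.05 0.11786869968053681 mid 0.5717486628755173 -0.19944693010306372
ptr sep 0.1304 mid 0.5677 -0.1784 slope 0.74 | bar slope -0.30 | bar-ptr dx 0.0040 dy -0.0211
ptr [359, 117, 20, 9, 129] [ 0.6329 -0.1776  0.041 ]
ptr [172, 118, 20, 10, 139] [ 0.5025 -0.1793  0.041 ]
bar px [204, 116, 153, 66, 9688] r 0.025307529541819012 len@.05 0.11786869968053681 mid 0.5717486628755173 -0.19944693010306372
ptr sep 0.1304 mid 0.5677 -0.1784 slope 0.74 | bar slope -0.30 | bar-ptr dx 0.0040 dy -0.0211
[[ 0.5175 -0.1989  0.025 ]
 [ 0.5311 -0.1993  0.0254]
 [ 0.5447 -0.1992  0.0254]
 [ 0.5582 -0.1992  0.0254]
 [ 0.5718 -0.1999  0.0254]
 [ 0.5854 -0.1998  0.0254]
 [ 0.5989 -0.1998  0.0254]
 [ 0.6125 -0.1997  0.0254]
 [ 0.626  -0.1992  0.025 ]]
```

21.1 mm left. Two strokes of about 21 mm finger travel, the last one slow.

{"api": "servo_tool", "payload": {"plan": [{"xyz": [3, 0, 3.5], "twist": [0, 0, 0], "jaw": 0.4}, {"xyz": [4.5, 0, 5.9], "twist": [0, 0, 0], "jaw": 0.4}, {"xyz": [4.5, 0, 6.7], "twist": [0, 0, 0], "jaw": 0.4}, {"xyz": [4.5, 0, 7.0], "twist": [0, 0, 0], "jaw": 0.4}, {"xyz": [4.6, 0, 7.0], "twist": [0, 0, 0], "jaw": 0.4}, {"xyz": [5.0, 0, 7.0], "twist": [0, 0, 0], "jaw": 0.4}, {"xyz": [5.5, 0, 7.0], "twist": [0, 0, 0], "jaw": 0.4}, {"xyz": [6.0, 0, 7.0], "twist": [0, 0, 0], "jaw": 0.4}, {"xyz": [6.4, 0, 7.0], "twist": [0, 0, 0], "jaw": 0.4}, {"xyz": [6.5, 0, 7.0], "twist": [0, 0, 0], "jaw": 0.4}]}}

```text
time_s: 10.85
tool_pos: [0.5702, -0.1854, 0.0849]
tool_rot: [-179.8, -0.0, 90.3]
force: [-6.7, 0.4, 10.3]
grip_width: 0.0522
grasp_force: 5.2
```

{"api": "servo_tool", "payload": {"plan": [{"xyz": [0, 0, -0.8], "twist": [0, 0, 0], "jaw": 0.4}, {"xyz": [-0.9, 0, -0.8], "twist": [0, 0, 0], "jaw": 0.4}, {"xyz": [-1.1, 0, -0.3], "twist": [0, 0, 0], "jaw": 0.4}, {"xyz": [-1.1, 0, 0], "twist": [0, 0, 0], "jaw": 0.4}, {"xyz": [-1.0, 0, 0], "twist": [0, 0, 0], "jaw": 0.4}, {"xyz": [-0.6, 0, 0], "twist": [0, 0, 0], "jaw": 0.4}, {"xyz": [-0.2, 0, 0], "twist": [0, 0, 0], "jaw": 0.4}, {"xyz": [0.2, 0, 0], "twist": [0, 0, 0], "jaw": 0.4}, {"xyz": [0.5, 0, 0], "twist": [0, 0, 0], "jaw": 0.4}, {"xyz": [0.6, 0, 0], "twist": [0, 0, 0], "jaw": 0.4}]}}

```text
time_s: 11.68
tool_pos: [0.5716, -0.1804, 0.085]
tool_rot: [180.0, 0.0, 90.2]
force: [-2.7, -0.7, 9.7]
grip_width: 0.0522
grasp_force: 4.5
```

{"api": "servo_tool", "payload": {"plan": [{"xyz": [0, 0, 0], "twist": [0, 0, 0], "jaw": 0.4}, {"xyz": [0, 0, -1], "twist": [0, 0, 0], "jaw": 0.4}, {"xyz": [-3, 0, -4], "twist": [0, 0, 0], "jaw": 0.4}, {"xyz": [-6, 0, -7], "twist": [0, 0, 0], "jaw": 0.4}, {"xyz": [-8, 0, -7], "twist": [0, 0, 0], "jaw": 0.4}, {"xyz": [-8, 0, -7], "twist": [0, 0, 0], "jaw": 0.4}, {"xyz": [-8, 0, -7], "twist": [0, 0, 0], "jaw": 0.4}, {"xyz": [-8, 0, -7], "twist": [0, 0, 0], "jaw": 0.4}]}}

```text
time_s: 12.35
tool_pos: [0.5713, -0.259, 0.1531]
tool_rot: [-179.9, -0.1, 90.2]
force: [1.4, 0.4, -0.9]
grip_width: 0.0523
grasp_force: 0.0
```

```bash
python3 - <<'E'
from h import *
np.set_printoptions(precision=4,suppress=True)
W=env.read_camera("wrist");print(env.get_obs()["tool_pos"])
cv2.imwrite("pics/w6.png",cv2.resize(W["img"][0:200,140:410],None,fx=2.9,fy=2.9,interpolation=cv2.INTER_CUBIC)[:,:,::-1])
E
```

```text
[ 0.5715 -0.2583  0.153 ]
```

View pics/w6.png

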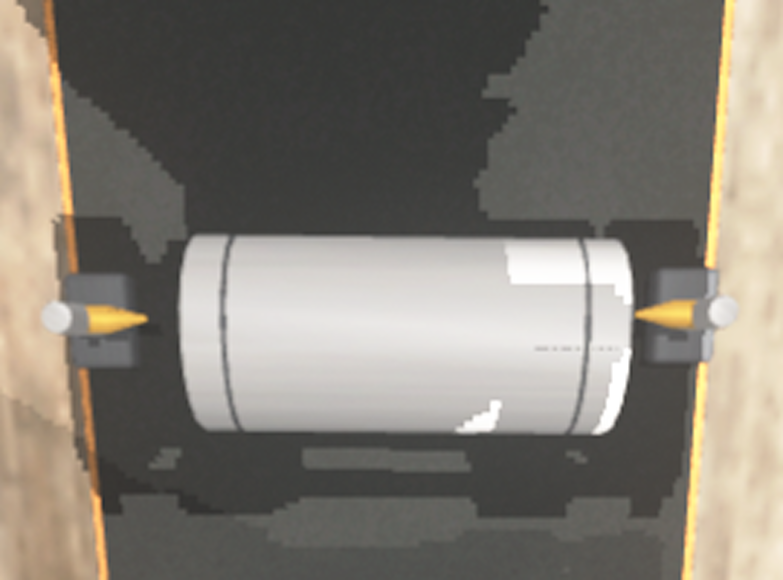

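The crop shows the bar almost in line, a few millimetres short. Its top edge runs from crop (195,233) to (620,240) and the tips are at (148,319) and (635,314), so there's a skew of about 1°. Measuring:

```bash
python3 - <<'E'
from h import *
np.set_printoptions(precision=4,suppress=True)
W=env.read_camera("wrist")
print(env.get_obs()["tool_pos"])
report(W,(150,100,392,120),(194,65,358,160)); print(bar(W,(194,65,358,160))[2])
E
```

```text
[ 0.5716 -0.2581  0.153 ]
ptr [359, 105, 20, 9, 131] [ 0.6328 -0.1775  0.041 ]
ptr [170, 106, 21, 10, 137] [ 0.5026 -0.1792  0.041 ]
bar px [201, 82, 157, 69, 10324] r 0.025047790353222465 len@.05 0.11802947358408433 mid 0.5712760811221866 -0.18347073199679476
ptr sep 0.1302 mid 0.5677 -0.1784 slope 0.73 | bar slope -0.39 | bar-ptr dx 0.0036 dy -0.0051
[[ 0.5168 -0.1828  0.0246]
 [ 0.53   -0.1831  0.0249]
 [ 0.544  -0.1835  0.0253]
 [ 0.5573 -0.1834  0.0253]
 [ 0.5713 -0.1837  0.025 ]
 [ 0.5845 -0.1837  0.025 ]
 [ 0.5985 -0.1836  0.025 ]
 [ 0.6118 -0.1839  0.0254]
 [ 0.6258 -0.1835  0.025 ]]
```

5.1 mm short and about 1.1° of skew. Final stroke: 10 mm of finger travel with the fingers set wider and a 2° turn to bring the bar square.

{"api": "servo_tool", "payload": {"plan": [{"xyz": [4, 0, 3.5], "twist": [0, 0, 0], "jaw": 0.15}, {"xyz": [7.2, 0, 5.5], "twist": [0, 0, 0], "jaw": 0.15}, {"xyz": [7.2, 0, 6.4], "twist": [0, 0, 0], "jaw": 0.15}, {"xyz": [7.2, 0, 6.8], "twist": [0, 0, 0], "jaw": 0.15}, {"xyz": [7.2, 0, 7.0], "twist": [0, 0, 0], "jaw": 0.15}, {"xyz": [7.4, 0, 7.0], "twist": [0, 0, -0.4], "jaw": 0.15}, {"xyz": [7.7, 0, 7.0], "twist": [0, 0, -1.0], "jaw": 0.15}, {"xyz": [8.0, 0, 7.0], "twist": [0, 0, -1.6], "jaw": 0.15}, {"xyz": [8.2, 0, 7.0], "twist": [0, 0, -2.0], "jaw": 0.15}, {"xyz": [8.2, 0, 7.0], "twist": [0, 0, -2.0], "jaw": 0.15}]}}

```text
time_s: 13.28
tool_pos: [0.5719, -0.1772, 0.085]
tool_rot: [180.0, -0.0, 92.3]
force: [-0.7, 0.5, 5.2]
grip_width: 0.0738
grasp_force: 2.8
```

{"api": "servo_tool", "payload": {"plan": [{"xyz": [0, 0, 0], "twist": [0, 0, 0], "jaw": 0.15}, {"xyz": [0, 0, -1], "twist": [0, 0, 0], "jaw": 0.15}, {"xyz": [-3, 0, -4], "twist": [0, 0, 2], "jaw": 0.15}, {"xyz": [-6, 0, -7], "twist": [0, 0, 2], "jaw": 0.15}, {"xyz": [-8, 0, -7], "twist": [0, 0, 2], "jaw": 0.15}, {"xyz": [-8, 0, -7], "twist": [0, 0, 2], "jaw": 0.15}, {"xyz": [-8, 0, -7], "twist": [0, 0, 2], "jaw": 0.15}, {"xyz": [-8, 0, -7], "twist": [0, 0, 2], "jaw": 0.15}]}}

```text
time_s: 13.95
tool_pos: [0.5744, -0.2565, 0.1536]
tool_rot: [-179.9, -0.1, 90.3]
force: [0.5, 0.6, 0.4]
grip_width: 0.0741
grasp_force: 0.0
```

```bash
python3 - <<'E'
from h import *
np.set_printoptions(precision=4,suppress=True)
W=env.read_camera("wrist"); cv2.imwrite("pics/w7.png",cv2.resize(W["img"][0:200,140:410],None,fx=2.9,fy=2.9,interpolation=cv2.INTER_CUBIC)[:,:,::-1])
print(env.get_obs()["tool_pos"],env.get_obs()["tool_rot"])
report(W,(150,95,392,125),(194,60,358,160)); print(bar(W,(194,60,358,160))[2])
E
```

```text
[ 0.5745 -0.256   0.1534] [-179.9195   -0.0995   90.3175]
ptr [355, 107, 20, 9, 131] [ 0.6329 -0.1773  0.041 ]
ptr [167, 109, 21, 9, 134] [ 0.503  -0.1793  0.041 ]
bar px [198, 85, 156, 68, 10181] r 0.025012055126100947 len@.05 0.11780920156574637 mid 0.5716114476192301 -0.18375729973104216
ptr sep 0.1300 mid 0.5680 -0.1783 slope 0.87 | bar slope -0.31 | bar-ptr dx 0.0037 dy -0.0055
[[ 0.5172 -0.1833  0.0247]
 [ 0.5305 -0.1836  0.0251]
 [ 0.5438 -0.1836  0.0251]
 [ 0.5578 -0.1835  0.0251]
 [ 0.5711 -0.1838  0.0248]
 [ 0.5844 -0.1842  0.0252]
 [ 0.5985 -0.1841  0.0252]
 [ 0.6118 -0.1841  0.0252]
 [ 0.6259 -0.1836  0.0248]]
```

The bar didn't move: the tip touched down too late. This time I'll settle in contact first, then roll.

{"api": "servo_tool", "payload": {"plan": [{"xyz": [4, -0.3, 3.5], "twist": [0, 0, 0], "jaw": 0.15}, {"xyz": [6.8, -0.3, 5.5], "twist": [0, 0, 0], "jaw": 0.15}, {"xyz": [6.8, -0.3, 6.3], "twist": [0, 0, 0], "jaw": 0.15}, {"xyz": [6.8, -0.3, 6.7], "twist": [0, 0, 0], "jaw": 0.15}, {"xyz": [6.8, -0.3, 7.0], "twist": [0, 0, 0], "jaw": 0.15}, {"xyz": [6.8, -0.3, 7.05], "twist": [0, 0, 0], "jaw": 0.15}, {"xyz": [6.8, -0.3, 7.05], "twist": [0, 0, 0], "jaw": 0.15}, {"xyz": [6.8, -0.3, 7.05], "twist": [0, 0, 0], "jaw": 0.15}, {"xyz": [6.8, -0.3, 7.05], "twist": [0, 0, 0], "jaw": 0.15}, {"xyz": [6.8, -0.3, 7.05], "twist": [0, 0, 0], "jaw": 0.15}]}}

```text
time_s: 14.83
tool_pos: [0.5702, -0.1901, 0.0849]
tool_rot: [-179.9, -0.0, 90.3]
force: [-5.6, -0.1, 11.2]
grip_width: 0.0738
grasp_force: 5.3
```

{"api": "servo_tool", "payload": {"plan": [{"xyz": [0.1, 0, 0], "twist": [0, 0, -0.2], "jaw": 0.15}, {"xyz": [0.3, 0, 0], "twist": [0, 0, -0.6], "jaw": 0.15}, {"xyz": [0.5, 0, 0], "twist": [0, 0, -1.0], "jaw": 0.15}, {"xyz": [0.7, 0, 0], "twist": [0, 0, -1.4], "jaw": 0.15}, {"xyz": [0.9, 0, 0], "twist": [0, 0, -1.8], "jaw": 0.15}, {"xyz": [1.0, 0, 0], "twist": [0, 0, -2.0], "jaw": 0.15}, {"xyz": [1.1, 0, 0], "twist": [0, 0, -2.0], "jaw": 0.15}, {"xyz": [1.1, 0, 0], "twist": [0, 0, -2.0], "jaw": 0.15}, {"xyz": [1.1, 0, 0], "twist": [0, 0, -2.0], "jaw": 0.15}, {"xyz": [1.1, 0, 0], "twist": [0, 0, -2.0], "jaw": 0.15}]}}

```text
time_s: 15.67
tool_pos: [0.5707, -0.1792, 0.085]
tool_rot: [-179.9, -0.0, 92.2]
force: [-4.8, -0.2, 9.1]
grip_width: 0.0744
grasp_force: 4.7
```

{"api": "servo_tool", "payload": {"plan": [{"xyz": [0, 0, -1], "twist": [0, 0, 0], "jaw": 0.15}, {"xyz": [-2, 0, -4], "twist": [0, 0, 2], "jaw": 0.15}, {"xyz": [-5, 0, -7], "twist": [0, 0, 2], "jaw": 0.15}, {"xyz": [-7, 0, -7], "twist": [0, 0, 2], "jaw": 0.15}, {"xyz": [-7, 0, -7], "twist": [0, 0, 2], "jaw": 0.15}, {"xyz": [-7, 0, -7], "twist": [0, 0, 2], "jaw": 0.15}, {"xyz": [-7, 0, -7], "twist": [0, 0, 2], "jaw": 0.15}, {"xyz": [-7, 0, -7], "twist": [0, 0, 2], "jaw": 0.15}, {"xyz": [-7, 0, -7], "twist": [0, 0, 2], "jaw": 0.15}]}}

```text
time_s: 16.42
tool_pos: [0.574, -0.2471, 0.153]
tool_rot: [-179.9, -0.1, 90.3]
force: [0.1, 1.1, -0.2]
grip_width: 0.0738
grasp_force: 0.0
```

```bash
python3 - <<'E'
from h import *
np.set_printoptions(precision=4,suppress=True)
W=env.read_camera("wrist"); cv2.imwrite("pics/w8.png",cv2.resize(W["img"][0:200,140:410],None,fx=2.9,fy=2.9,interpolation=cv2.INTER_CUBIC)[:,:,::-1])
print(env.get_obs()["tool_pos"],env.get_obs()["tool_rot"])
report(W,(150,85,392,140),(194,60,356,170)); print(bar(W,(194,60,356,170))[2])
E
```

```text
[ 0.574  -0.2474  0.1531] [-179.9437   -0.0542   90.3118]
ptr [168, 121, 21, 9, 133] [ 0.5028 -0.179   0.041 ]
ptr [355, 120, 20, 9, 130] [ 0.633  -0.1776  0.041 ]
bar px [200, 97, 155, 67, 9950] r 0.024981278029147236 len@.05 0.11781892229577418 mid 0.5723031121867103 -0.1831166308735235
ptr sep 0.1301 mid 0.5679 -0.1783 slope 0.62 | bar slope 0.90 | bar-ptr dx 0.0044 dy -0.0049
[[ 0.5179 -0.1837  0.0244]
 [ 0.5313 -0.1837  0.0252]
 [ 0.5447 -0.1836  0.0252]
 [ 0.5581 -0.1835  0.0252]
 [ 0.5723 -0.1835  0.0252]
 [ 0.5856 -0.183   0.0248]
 [ 0.599  -0.1826  0.0251]
 [ 0.6124 -0.1825  0.0251]
 [ 0.6265 -0.182   0.0247]]
```

View pics/w8.png

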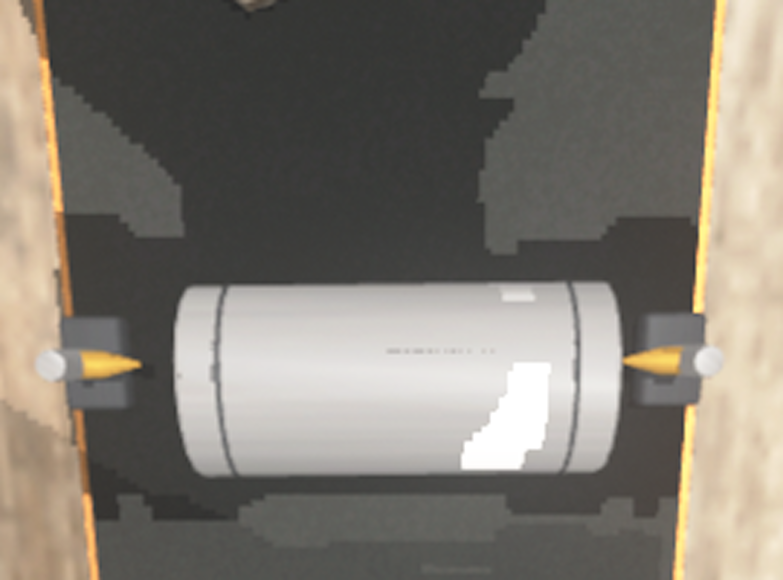

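The bar is now square (0.9° against 0.6–0.7° for the pointers) but still 4.9 mm short. The arm overshoots and settles back after fast moves, so it probably rolled the bar back a little at touchdown. I'll settle above the bar first, then lower and roll.

{"api": "servo_tool", "payload": {"plan": [{"xyz": [2, -0.2, 2], "twist": [0, 0, 0], "jaw": 0.15}, {"xyz": [4, -0.2, 4], "twist": [0, 0, 0], "jaw": 0.15}, {"xyz": [5.5, -0.2, 5.5], "twist": [0, 0, 0], "jaw": 0.15}, {"xyz": [6, -0.2, 6.2], "twist": [0, 0, 0], "jaw": 0.15}, {"xyz": [6, -0.2, 6.4], "twist": [0, 0, 0], "jaw": 0.15}, {"xyz": [6, -0.2, 6.4], "twist": [0, 0, 0], "jaw": 0.15}, {"xyz": [6, -0.2, 6.4], "twist": [0, 0, 0], "jaw": 0.15}, {"xyz": [6, -0.2, 6.4], "twist": [0, 0, 0], "jaw": 0.15}, {"xyz": [6, -0.2, 6.4], "twist": [0, 0, 0], "jaw": 0.15}, {"xyz": [6, -0.2, 6.4], "twist": [0, 0, 0], "jaw": 0.15}]}}

```text
time_s: 17.3
tool_pos: [0.572, -0.1901, 0.0905]
tool_rot: [179.9, 0.0, 90.1]
force: [0.2, -0.2, 1.1]
grip_width: 0.074
grasp_force: 0.0
```

{"api": "servo_tool", "payload": {"plan": [{"xyz": [0, 0, 0.2], "twist": [0, 0, 0], "jaw": 0.15}, {"xyz": [0, 0, 0.4], "twist": [0, 0, 0], "jaw": 0.15}, {"xyz": [0, 0, 0.55], "twist": [0, 0, 0], "jaw": 0.15}, {"xyz": [0, 0, 0.65], "twist": [0, 0, 0], "jaw": 0.15}, {"xyz": [0, 0, 0.65], "twist": [0, 0, 0], "jaw": 0.15}, {"xyz": [0, 0, 0.65], "twist": [0, 0, 0], "jaw": 0.15}, {"xyz": [0, 0, 0.65], "twist": [0, 0, 0], "jaw": 0.15}]}}

```text
time_s: 17.88
tool_pos: [0.5718, -0.19, 0.0849]
tool_rot: [180.0, 0.0, 90.2]
force: [-3.5, -0.6, 10.5]
grip_width: 0.074
grasp_force: 5.3
```

{"api": "servo_tool", "payload": {"plan": [{"xyz": [0.1, 0, 0], "twist": [0, 0, 0], "jaw": 0.15}, {"xyz": [0.25, 0, 0], "twist": [0, 0, 0], "jaw": 0.15}, {"xyz": [0.4, 0, 0], "twist": [0, 0, 0], "jaw": 0.15}, {"xyz": [0.6, 0, 0], "twist": [0, 0, 0], "jaw": 0.15}, {"xyz": [0.75, 0, 0], "twist": [0, 0, 0], "jaw": 0.15}, {"xyz": [0.9, 0, 0], "twist": [0, 0, 0], "jaw": 0.15}, {"xyz": [1.0, 0, 0], "twist": [0, 0, 0], "jaw": 0.15}, {"xyz": [1.0, 0, 0], "twist": [0, 0, 0], "jaw": 0.15}, {"xyz": [1.0, 0, 0], "twist": [0, 0, 0], "jaw": 0.15}, {"xyz": [1.0, 0, 0], "twist": [0, 0, 0], "jaw": 0.15}]}}

```text
time_s: 18.72
tool_pos: [0.5717, -0.1798, 0.085]
tool_rot: [180.0, 0.0, 90.2]
force: [-4.4, 1.1, 10.7]
grip_width: 0.0738
grasp_force: 5.5
```

{"api": "servo_tool", "payload": {"plan": [{"xyz": [0, 0, -0.3], "twist": [0, 0, 0], "jaw": 0.15}, {"xyz": [0, 0, -0.8], "twist": [0, 0, 0], "jaw": 0.15}, {"xyz": [0, 0, -2], "twist": [0, 0, 0], "jaw": 0.15}, {"xyz": [-2, 0, -4], "twist": [0, 0, 0], "jaw": 0.15}, {"xyz": [-5, 0, -7], "twist": [0, 0, 0], "jaw": 0.15}, {"xyz": [-8, 0, -7], "twist": [0, 0, 0], "jaw": 0.15}, {"xyz": [-8, 0, -7], "twist": [0, 0, 0], "jaw": 0.15}, {"xyz": [-8, 0, -7], "twist": [0, 0, 0], "jaw": 0.15}, {"xyz": [-8, 0, -7], "twist": [0, 0, 0], "jaw": 0.15}, {"xyz": [-8, 0, -7], "twist": [0, 0, 0], "jaw": 0.15}]}}

```text
time_s: 19.55
tool_pos: [0.5721, -0.2572, 0.1527]
tool_rot: [-180.0, -0.1, 90.3]
force: [-0.3, 0.3, 0.5]
grip_width: 0.0742
grasp_force: 0.0
```

```bash
python3 - <<'E'
from h import *
np.set_printoptions(precision=4,suppress=True)
W=env.read_camera("wrist"); cv2.imwrite("pics/w9.png",cv2.resize(W["img"][0:200,140:410],None,fx=2.9,fy=2.9,interpolation=cv2.INTER_CUBIC)[:,:,::-1])
print(env.get_obs()["tool_pos"],env.get_obs()["tool_rot"])
report(W,(150,75,392,140),(194,50,356,170)); print(bar(W,(194,50,356,170))[2])
E
```

```text
[ 0.5722 -0.2571  0.1527] [-179.9513   -0.0784   90.3277]
ptr [359, 106, 19, 9, 127] [ 0.6335 -0.1771  0.041 ]
ptr [169, 108, 21, 9, 136] [ 0.5026 -0.1792  0.041 ]
bar px [201, 75, 155, 70, 10388] r 0.025072599204546464 len@.05 0.11579358631809455 mid 0.5712192612626453 -0.1781461462708051
ptr sep 0.1310 mid 0.5680 -0.1782 slope 0.91 | bar slope 0.78 | bar-ptr dx 0.0032 dy -0.0000
[[ 0.5178 -0.1784  0.0247]
 [ 0.5309 -0.1787  0.0251]
 [ 0.5441 -0.1787  0.0251]
 [ 0.5573 -0.1786  0.0251]
 [ 0.5712 -0.1786  0.0251]
 [ 0.5843 -0.1778  0.0251]
 [ 0.5975 -0.1777  0.0251]
 [ 0.6107 -0.1776  0.0251]
 [ 0.6246 -0.1772  0.0254]]
```

dy is 0.0 mm, the skew is about 0.1°, the radius check gives 25 mm, and the gripper is clear and still. Handing in.

```bash
python3 -c "
from cell import env
print(env.sign_off())"
```

```text
the job is handed in; nothing more can be done
None
```

I rolled the bar from the top into line with the pointers and handed it in at rest (last wrist-camera reading: 0.0 mm off line, about 0.1° skew); a 2° fingertip turn during a late stroke squared up a 1° skew, the bar sits 3–4 mm off-centre lengthways, and the bolt, nut and spool were not touched as far as I could tell, though I took no final picture of them.

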